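# Free the seized vise knob and take the bottle out

## Robot

A 6-joint arm with a two-finger parallel gripper is mounted at the origin on a cart in front of the work surface, level with it; the furniture and walls round the work are solid. World frame = base frame: x ahead of the robot, y to its left, z up, the work surface at z = 0. Lengths are in mm, angles in rad, forces in N, time in s.
With the tool pointing down it reaches from about 400 to 925 mm from the base axis. Payload 12.5 kg.
Tool frame: the origin (TCP) lies at the very end of the fingers, on their centre line; the grasp point (between the pads) lies env.hold_point_z behind it (env.hold_point_z is the distance from the TCP to the grasp point, in mm); y points along the fingers, z is the direction in which the jaws open and shut, and the axes are right-handed (so a half turn about y gives the same grasp; the last joint's range is limited). The gripper opens to 95 mm and grips with 3 to 60 N. Pads are 20 mm wide; open, the fingers measure 119 mm over their backs; the gripper's body (75 mm by 180 mm) begins 59 mm behind the grasp point.
Start: joints at [-1.369, 0.491, 1.559, -0, 1.092, -0.106], TCP at [189.375, -595.637, 214.661] pointing down, gripper open.
Joint ranges: [-3.1, 3.1], [-0.84, 2.19], [0.05, 2.79], [-1.13, 4.28], [0.06, 2.93], [-2.69, 2.69]. Speed limits (rad/s): [2.22, 2.22, 2.79, 3.14, 3.14, 3.14].

## Interface

Orientations are given as [roll, pitch, yaw] about the fixed x, y, z axes, in that order (R = Rz(yaw) Ry(pitch) Rx(roll)).
In Python, from cell import env gives the robot as it stands.
- The arm moves only by the shell command python3 -m inch 'ROWS'. ROWS is JSON, one flat list of numbers, 7 for each row, row after row: the shift along the tool's x, y, z in m, then the turn, a rotation vector about the tool's x, y, z in degrees, then the closure, from -1 (fully open) to 1 (shut). In form: [tx, ty, tz, ax, ay, az, hand, tx, ty, tz, ax, ay, az, hand, ...]. A call has 1 to 10 rows; each row shifts and turns the commanded pose from where the row before left it, along the tool's axes as they then stand; what a row does not reach is not made up. A row lasts 1/10 s, in which the tool goes at most 50 mm and 8.59 degrees, less where a joint would pass 70% of its speed; a pose out of reach is approached as far as the arm can. A call is refused whole if a number of a shift passes 0.05 or a number of a turn 8.59, either way. A call with a gripper value outside its range is refused whole. The fingers move at their own pace and stop on an object; the grip force is fixed at half the most. Time passes only in rows, so rows that do not move let the fingers close. It gives the time, the measured TCP pose, the force and the opening at its end, in the units of the state.
- env.state(): the state, without advancing time (a new reading comes with each control period).
- env.read_camera(name): name is "side" or "top"; returns a dict with "pixels" (420x560x3 uint8, blue, green, red), "depth" (420x560 float32, mm along the optical axis (not along the pixel's ray), 0 where there is no reading), "mtx" (3x3 intrinsics, pixels), "R" (3x3) and "t" (3): a world point X has camera coordinates R X + t. Camera axes: x right, y down, z forward; pixel columns grow to the right and rows downward; lengths in mm; the calibration is good to about 2 mm. A picture is of the moment at which its call begins.
- env.job_done(): hands the job in, once; it reports no verdict.
The state is a dict: "t": time; "joints": joint angles; "qvel": joint speeds; "tau": joint torques, N m; "eef_pos": TCP position; "tcp_rot": TCP orientation; "ft_force": force on the tool from outside, world axes, zero at the start; "moment": the same for the moment, N m; "opening": opening from 0.0 (shut) to 1.0 (fully open).
Only numpy, scipy, OpenCV 4.12 (cv2) and the standard library are available. Lean on these libraries where they do the work, as an engineer would, in place of code of your own. Each camera call takes 0.05 s, during which the arm holds its last target.

## Task

The knob of the bottle vise has seized. Break it loose with a short firm twist anticlockwise (seen from above), then turn it on, regrasping as needed, until the jaws are fully open. Then lift the amber bottle out and stand it upright in the low white tray without dropping or tipping it; leave the jaws open and the other amber bottles where they stand.

Things in the scene. Friction and masses are not known exactly. Their poses are not given: they have to be found in the camera images.
- vise: bottle vise fixed to the bench, base plate 230 x 130 x 14 mm; left or right of the bench's middle, yawed up to 0.4 rad. Origin: centre of the plate's underside, on the bench. +x runs along the plate from knob to bottle: knob axis at x = -62.5 mm, bottle axis at x = +62.5 mm, both y = 0. Between them nothing stands above 44 mm
- vise_stand (a point): spot on the vise plate where the bottle stands (14 mm up). On its +y and -y sides (vise axes) stand the two jaws, 34 mm wide, tops 106 mm above the bench, with lips over the bottle's shoulder 20 mm from its axis when shut, 40 mm when open: it lifts out only when they are open. Its +x and -x sides are free for fingers
- knob_grip (a point): point on the axis of the round black fluted knob, at mid height, 78 mm above the bench. Knob: 52 mm diameter (54 over the flutes), 62 to 94 mm above the bench, vertical axis; any finger yaw will do. Grey housing 80 x 88 mm below it, top at 44 mm
- knob (a joint): knob angle, rad: 0 at the start (jaws shut, seized), grows anticlockwise seen from above, stop at 2.6 (jaws fully open). It sticks hard at 0.1 to 0.2 rad: needs about 0.4 N m there (a grip of 20 N or more on the rim; a light one slips), gives way with a snap, and past 0.6 rad turns freely (0.05 N m) and stays where it is left. Each jaw moves out 7.7 mm per rad
- bottle_mid (a point): centre, half-way up, of the amber bottle in the vise: body 54 mm diameter up to 71 mm from its foot, sloping shoulder, cap 33 mm diameter, 105 mm tall in all (this point is 52.5 mm above its foot), about 0.15 kg, upright and loose once the jaws are open. Grip the body along the vise's x axis
- tray: low square white plastic tray, fixed to the bench on the other side from the vise, 140 x 140 mm outside, 130 mm inside, rim 16 mm high, floor 5 mm thick. Origin: centre of its underside, on the bench; x and y along its sides.
- small_bottle_mid (a point): bystander: centre, half-way up (47.5 mm), of a smaller amber bottle, 48 mm diameter, 95 mm tall, standing at the back between vise and tray; leave it alone
- smallest_bottle_mid (a point): bystander: centre, half-way up (44 mm), of the smallest amber bottle, 43 mm diameter, 88 mm tall, standing on the right; leave it alone
There are look-alikes about, which are no part of the job. What is shaped like the part that bears bottle_mid but blue is not meant.

How it is judged:
By the outcome, as a careful person would: the job done as asked, in the order asked, and still so for the second after the job is handed in, with the robot touching nothing.
It also fails if it takes over 59 s, if anything falls off the work surface, if the arm or the gripper's body presses on something with over 40 N, if the wrist force passes 120 N, or if a joint passes its speed limit or range.

## Working session

There is one attempt and no reset: what is moved stays moved. The work goes in short steps, Python scripts to look and compute and a shell command to move; the robot and the scene stay as the last step left them, time stands still between calls to the robot, and variables do not carry over. Pictures are saved under pics/ and viewed, and the job is handed in when it is done.

```bash
ls; mkdir -p pics
cat > look.py <<'E'
from cell import env
import cv2,sys,pickle
def snap(tag):
    for n in sys.argv[2:] or ["top","side"]:
        d=env.read_camera(n); pickle.dump(d,open(f"{n}.pkl","wb")); cv2.imwrite(f"pics/{n}_{tag}.png",d["pixels"])
if __name__=="__main__":
    snap(sys.argv[1]); s=env.state(); print(s["t"],s["eef_pos"],s["tcp_rot"],s["opening"],env.hold_point_z)
E
python3 look.py 0
```

```text
pics
0.1 [ 189.31729364 -595.43510113  214.12946816] [-1.57172744e+00  1.23561961e-04 -2.83386766e+00] 0.9966305202903791 18.8
```

View pics/top_0.png

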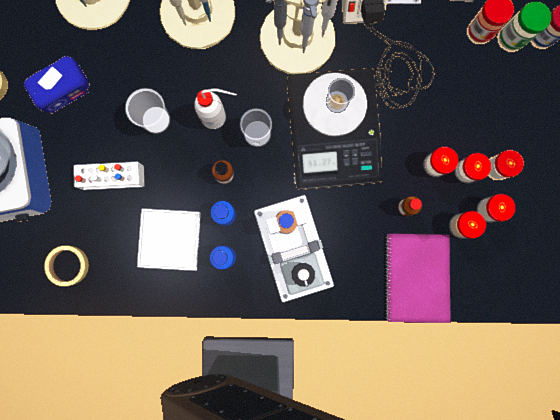

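View pics/side_0.png

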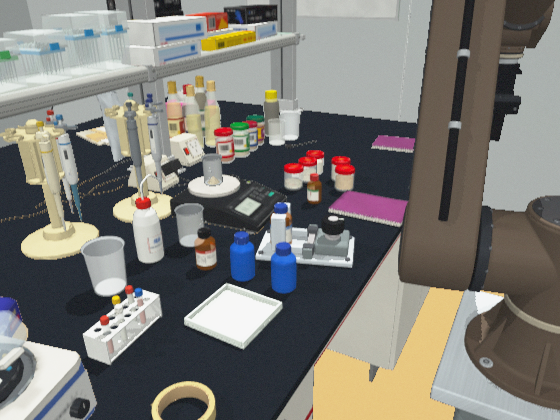

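```bash
cat > geo.py <<'E'
import pickle,numpy as np,cv2
def cam(n): return pickle.load(open(f"{n}.pkl","rb"))
def at_z(d,u,v,z):
    K,R,t=map(np.asarray,(d["mtx"],d["R"],d["t"])); t=t.ravel()
    r=R.T@np.linalg.solve(K,[u,v,1.]); c=-R.T@t
    return c+r*(z-c[2])/r[2]
def at_d(d,u,v):
    K,R,t=map(np.asarray,(d["mtx"],d["R"],d["t"])); z=d["depth"][int(round(v)),int(round(u))]
    return R.T@(np.linalg.solve(K,[u,v,1.])*z-t.ravel())
def proj(d,X):
    c=np.asarray(d["R"])@np.asarray(X,float)+np.asarray(d["t"]).ravel(); p=np.asarray(d["mtx"])@c; return p[:2]/p[2]
def crop(d,x0,y0,x1,y1,k,fn): cv2.imwrite(fn,cv2.resize(d["pixels"][y0:y1,x0:x1],None,fx=k,fy=k,interpolation=cv2.INTER_CUBIC))
E
python3 - <<'E'
from geo import *
d=cam("top"); crop(d,240,180,350,310,4.5,"pics/c1.png"); crop(d,125,170,245,280,5,"pics/c2.png")
s=cam("side"); crop(s,180,180,370,340,4,"pics/c3.png")
print(at_d(d,303,274),at_d(d,286,222),at_d(d,169,239),-np.asarray(d["R"]).T@np.asarray(d["t"]).ravel())
E
```

```text
[ 462.00405569 -162.38799958   97.01881445] [ 575.26850074 -122.32896991  121.12442265] [536.39711208 156.98819984   5.78165004] [ 508.41485532  -97.95645448 1182.44454083]
```

View pics/c1.png

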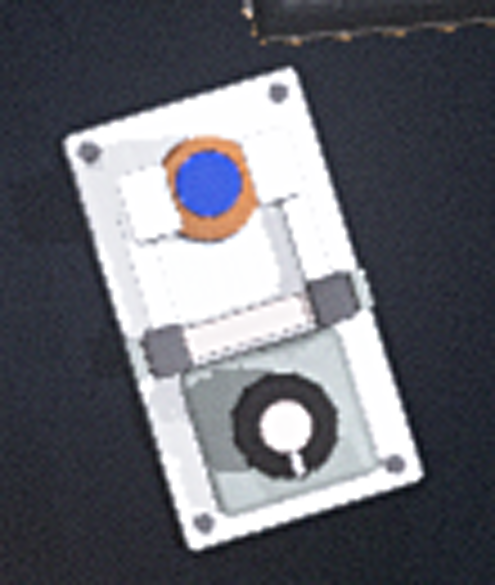

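View pics/c2.png

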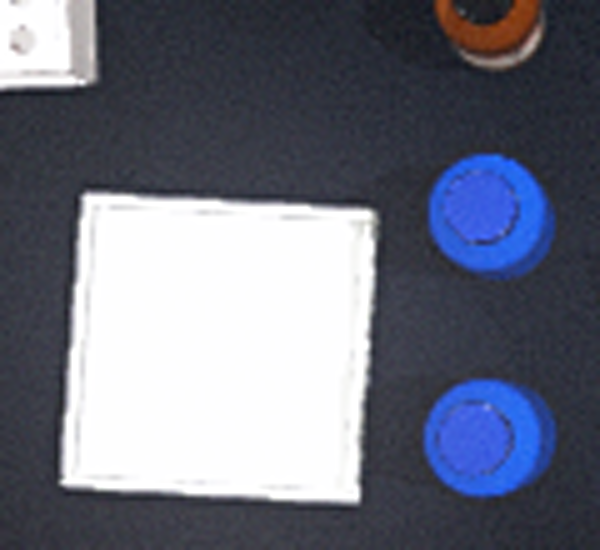

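View pics/c3.png

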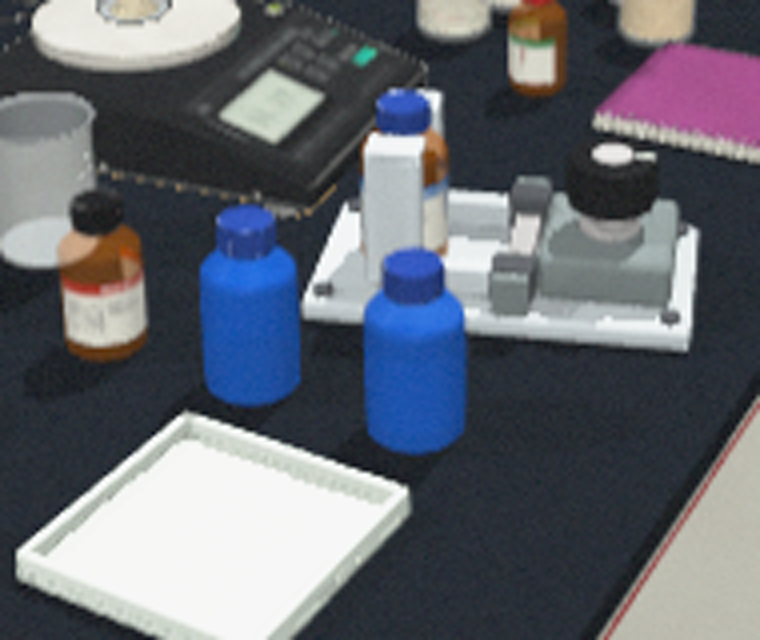

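Run:
```python
from geo import *
d=cam("top")
f=lambda x,y,k,x0,y0:((x+.5)/k-.5+x0,(y+.5)/k-.5+y0)
C=np.array([at_z(d,*f(x,y,4.5,240,180),14) for x,y in [(67,138),(297,67),(424,478),(192,550)]])
print(C.round(1)); c=C.mean(0); ax=(C[0]+C[1]-C[2]-C[3]); yaw=np.arctan2(ax[1],ax[0]); print(c,yaw, np.linalg.norm(C[0]-C[3]),np.linalg.norm(C[0]-C[1]))
e=np.array([np.cos(yaw),np.sin(yaw)])
print("knob",c[:2]-62.5*e,"bottle",c[:2]+62.5*e)
print("knob direct",at_z(d,*f(285,426,4.5,240,180),94+2),"cap",at_z(d,*f(209,183,4.5,240,180),119))
T=np.array([at_z(d,*f(x,y,5,125,170),16) for x,y in [(83,193),(377,210),(360,502),(62,487)]])
print(T.round(1),T.mean(0))
for n,(x,y),z in[("b1",(480,206),105),("b2",(475,438),105)]: print(n,at_z(d,*f(x,y,5,125,170),z))
# depth-based plate & cap
P=np.array([at_d(d,u,v) for u,v in [(303,274),(286,221),(286,220)]]);print(P.round(1))
# side check
s=cam("side"); g=lambda x,y:f(x,y,4,180,180)
k=c[:2]-62.5*e;b=c[:2]+62.5*e
for X in [(*k,94),(*k,62),(*b,119)]: print("proj",((proj(s,X)-[180,180])*4+1.5).round(0))
```

```text
[[ 609.   -48.5   14. ]
 [ 649.3 -171.1   14. ]
 [ 431.7 -241.1   14. ]
 [ 391.8 -119.    14. ]]
[ 520.47051604 -144.90196138   14.        ] 0.3126406283840953 228.29428607922486 129.0574154598917
knob [ 461.00022203 -164.12523195] bottle [ 579.94081004 -125.67869082]
knob direct [ 461.34570409 -162.33349453   96.        ] cap [ 579.18057731 -122.4392153   119.        ]
[[609.  224.1  16. ]
 [603.3  82.4  16. ]
 [463.5  86.5  16. ]
 [468.1 228.9  16. ]] [535.96610336 155.49190685  16.        ]
b1 [598.64064353  22.92990929 105.        ]
b2 [495.90815454  22.51139677 105.        ]
[[ 462.  -162.4   97. ]
 [ 577.3 -122.2  123.3]
 [ 579.6 -122.2  122. ]]
proj [614. 149.]
proj [612. 197.]
proj [405.  97.]
```

Candidates in the top view:
- Amber bottle with a blue cap between the jaws, (286,221): this is the target, confirmed in the crop.
- Small amber bottle, (223,171): bystander.
- Smallest amber bottle, (411,206): bystander.
- Blue look-alikes, (223,212) and (222,257): not wanted.

The knob is at (303,274) and the tray at (169,239).

```bash
cat > go.py <<'E'
import sys,numpy as np
from cell import env
from scipy.spatial.transform import Rotation as Ro
def rep():
    s=env.state(); R=Ro.from_euler('xyz',s["tcp_rot"]).as_matrix()
    print("t%.2f"%s["t"],"pos",np.round(s["eef_pos"],1),"rot",np.round(s["tcp_rot"],3),"q",np.round(s["joints"],2),"F",np.round(s["ft_force"],1),"M",np.round(s["moment"],2),"op",round(s["opening"],3))
    return s,R
if __name__=="__main__":
    s,R=rep()
    if len(sys.argv)>=4:
        g=np.array([float(a) for a in sys.argv[1:4]]); print("tool shift m",np.round(R.T@(g-s["eef_pos"])/1000,4))
    if len(sys.argv)==5:
        Rt=Ro.from_euler('xyz',[-np.pi/2,0,float(sys.argv[4])]).as_matrix()
        print("turn deg",np.round(np.degrees(Ro.from_matrix(R.T@Rt).as_rotvec()),2), "shift after turn",np.round(Rt.T@(g-s["eef_pos"])/1000,4))
E
python3 -m inch '[0,0,0,0,6.8,0,-1, 0,0,0,0,6.8,0,-1, 0,0,0,0,6.8,0,-1, 0,0,0,0,6.8,0,-1, 0,0,0,0,0,0,-1]'; python3 go.py 461 -163 160
```

```text
t: 0.6
eef_pos: [189.4, -595.5, 214.3]
tcp_rot: [-1.571, -0.0, 2.973]
ft_force: [-0.2, 0.7, -0.0]
opening: 1.0
t0.60 pos [ 189.4 -595.5  214.3] rot [-1.571 -0.     2.973] q [-1.37  0.49  1.56 -0.    1.09  0.37] F [-0.2  0.7 -0. ] M [ 0.05 -0.01 -0.01] op 1.0
tool shift m [-0.1952  0.0546 -0.4719]
```

```bash
python3 -m inch '[-0.016,0.004,-0.04,0,0,0,-1,-0.016,0.004,-0.04,0,0,0,-1,-0.016,0.004,-0.04,0,0,0,-1,-0.016,0.004,-0.04,0,0,0,-1,-0.016,0.004,-0.04,0,0,0,-1,-0.016,0.004,-0.04,0,0,0,-1,-0.016,0.004,-0.04,0,0,0,-1,-0.016,0.004,-0.04,0,0,0,-1,-0.016,0.004,-0.04,0,0,0,-1,-0.016,0.004,-0.04,0,0,0,-1]'; python3 go.py 461 -163 160 2.973; python3 look.py 1 top
```

```text
t: 1.6
eef_pos: [414.3, -226.2, 174.6]
tcp_rot: [-1.571, 0.0, 2.978]
ft_force: [0.7, -0.1, 0.4]
opening: 0.999
t1.60 pos [ 414.3 -226.2  174.6] rot [-1.571  0.     2.978] q [-0.64  0.33  1.97 -0.    0.84  1.09] F [ 0.7 -0.1  0.4] M [ 0.01  0.   -0.  ] op 0.999
tool shift m [-0.0358  0.0146 -0.07  ]
turn deg [-0.01  0.31 -0.01] shift after turn [-0.0355  0.0146 -0.0702]
1.65 [ 415.88553103 -221.96395699  174.00968737] [-1.57225377e+00 -5.30444400e-04  2.98045313e+00] 0.9982180457995824 18.8
```

```bash
python3 -m inch '[-0.017,0.005,-0.03,0,0,0,-1,-0.017,0.005,-0.03,0,0,0,-1,0,0,0,0,0,0,-1,0,0,0,0,0,0,-1]'; python3 go.py 461 -163 61;  python3 look.py 2 top
```

```text
t: 2.05
eef_pos: [457.1, -173.9, 164.4]
tcp_rot: [-1.571, -0.001, 2.979]
ft_force: [-0.3, 0.1, -0.2]
opening: 1.002
t2.05 pos [ 457.1 -173.9  164.4] rot [-1.571e+00 -1.000e-03  2.979e+00] q [-0.5   0.37  1.94 -0.    0.83  1.24] F [-0.3  0.1 -0.2] M [0.06 0.01 0.02] op 1.002
tool shift m [-0.0021  0.1034 -0.0114]
2.1 [ 456.82546369 -174.4593121   164.57057224] [-1.57068269e+00 -3.52567971e-04  2.97707883e+00] 0.9995589059277631 18.8
```

View pics/top_2.png

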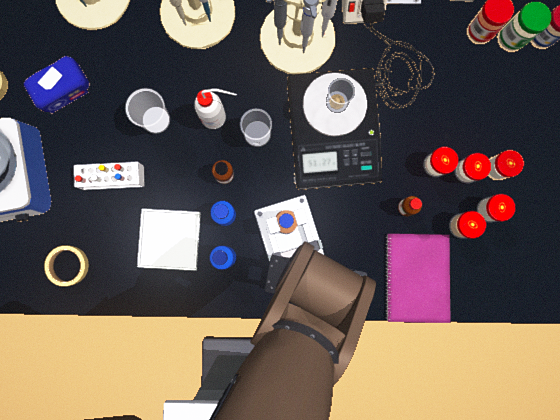

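```bash
python3 -m inch '[-0.002,0.005,-0.011,0,0,0,-1,0,0.035,0,0,0,0,-1,0,0.035,0,0,0,0,-1,0,0.0285,0,0,0,0,-1,0,0,0,0,0,0,-1,0,0,0,0,0,0,-1]'; python3 go.py 461 -163 61;  python3 look.py 3 side; python3 -c "
from geo import *
crop(cam('side'),260,160,440,295,4.4,'pics/c4.png')"
```

```text
t: 2.7
eef_pos: [460.8, -164.0, 61.4]
tcp_rot: [-1.571, -0.001, 2.974]
ft_force: [-0.1, -0.4, 0.3]
opening: 1.001
t2.70 pos [ 460.8 -164.    61.4] rot [-1.571e+00 -1.000e-03  2.974e+00] q [-0.48  0.53  2.04 -0.    0.57  1.26] F [-0.1 -0.4  0.3] M [-0.02  0.02  0.03] op 1.001
tool shift m [-0.0001  0.0004 -0.001 ]
2.75 [ 461.23693073 -164.12541969   62.10226137] [-1.57042226e+00  9.47187371e-04  2.97437267e+00] 0.997354729292613 18.8
```

View pics/c4.png

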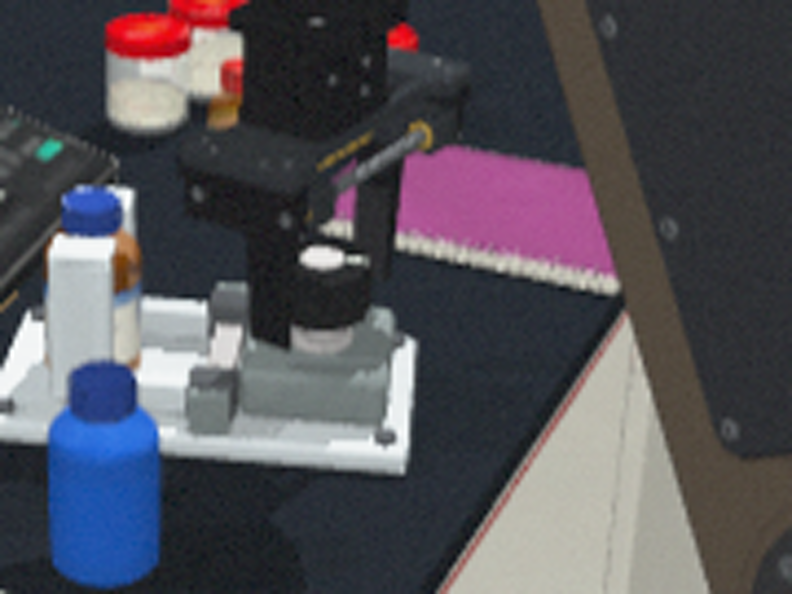

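The open fingers straddle the knob: its white cap is at crop (322,257), and the pointer points right. Closing now.

```bash
python3 -m inch '[0,0,0,0,0,0,1,0,0,0,0,0,0,1,0,0,0,0,0,0,1,0,0,0,0,0,0,1,0,0,0,0,0,0,1,0,0,0,0,0,0,1,0,0,0,0,0,0,1,0,0,0,0,0,0,1]'; python3 go.py 461 -163 61
```

```text
t: 3.55
eef_pos: [460.9, -162.6, 61.2]
tcp_rot: [-1.572, -0.0, 2.974]
ft_force: [4.5, 10.5, 4.6]
opening: 0.547
t3.55 pos [ 460.9 -162.6   61.2] rot [-1.572 -0.     2.974] q [-0.47  0.53  2.04  0.    0.57  1.26] F [ 4.5 10.5  4.6] M [ 1.89 -0.53  0.01] op 0.547
tool shift m [-0.0001  0.0002  0.0004]
```

```bash
python3 -m inch '[0,0,-0.0015,0,0,0,1,0,0,0,0,0,0,1]'; python3 go.py
python3 -m inch '[0,0,0,0,-4,0,1,0,0,0,0,-4,0,1,0,0,0,0,-4,0,1,0,0,0,0,0,0,1]'; python3 go.py
```

```text
t: 3.75
eef_pos: [461.0, -162.5, 61.2]
tcp_rot: [-1.57, -0.0, 2.975]
ft_force: [-2.6, -1.1, 3.6]
opening: 0.545
t3.75 pos [ 461.  -162.5   61.2] rot [-1.57  -0.     2.975] q [-0.47  0.53  2.04 -0.    0.57  1.26] F [-2.6 -1.1  3.6] M [-0.43  0.52  0.02] op 0.545
t: 4.15
eef_pos: [461.1, -162.5, 61.2]
tcp_rot: [-1.57, -0.0, -3.098]
ft_force: [-2.9, -2.1, 2.3]
opening: 0.54
t4.15 pos [ 461.1 -162.5   61.2] rot [-1.57  -0.    -3.098] q [-0.47  0.53  2.04 -0.    0.57  1.05] F [-2.9 -2.1  2.3] M [-0.65  0.52 -0.  ] op 0.54
```

```bash
python3 -m inch '[0,0,0,0,-4,0,1,0,0,0,0,-4,0,1]'; python3 go.py|cut -c1-300
python3 -m inch '[0,0,0,0,-5,0,1,0,0,0,0,-5,0,1,0,0,0,0,-5,0,1,0,0,0,0,0,0,1]'; python3 go.py;  python3 look.py 4 side; python3 -c "
from geo import *
crop(cam('side'),260,160,440,295,4.4,'pics/c5.png')"
```

```text
t: 4.35
eef_pos: [461.1, -162.6, 61.2]
tcp_rot: [-1.57, -0.0, -2.959]
ft_force: [-2.9, -3.9, 3.2]
opening: 0.539
t4.35 pos [ 461.1 -162.6   61.2] rot [-1.57  -0.    -2.959] q [-0.47  0.53  2.04 -0.    0.57  0.91] F [-2.9 -3.9  3.2] M [-0.73  0.51 -0.16] op 0.539
t: 4.75
eef_pos: [461.1, -162.7, 61.2]
tcp_rot: [-1.57, -0.0, -2.697]
ft_force: [-3.8, -4.3, 3.8]
opening: 0.545
t4.75 pos [ 461.1 -162.7   61.2] rot [-1.57  -0.    -2.697] q [-0.47  0.53  2.04 -0.    0.57  0.65] F [-3.8 -4.3  3.8] M [-0.94  0.58 -0.05] op 0.545
4.8 [ 461.09616479 -162.68889174   61.2260066 ] [-1.57020788e+00 -2.40132944e-04 -2.69890678e+00] 0.5429857182656634 18.8
```

View pics/c5.png

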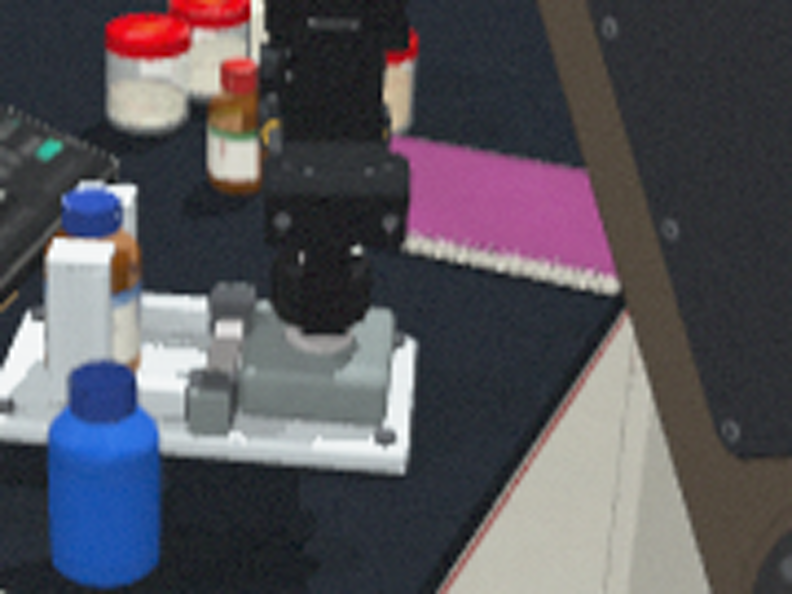

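The near jaw's top moved from (83,238) to (80,243), so the jaws are starting to open. I'll keep turning.

```bash
python3 -m inch '[0,0,0,0,-6,0,1,0,0,0,0,-6,0,1,0,0,0,0,-6,0,1,0,0,0,0,-6,0,1,0,0,0,0,-6,0,1,0,0,0,0,-6,0,1,0,0,0,0,-6,0,1,0,0,0,0,-6,0,1,0,0,0,0,-6,0,1,0,0,0,0,-6,0,1]'; python3 go.py
python3 look.py 5 side; python3 -c "
from geo import *
crop(cam('side'),260,160,440,295,4.4,'pics/c6.png')"
```

```text
t: 5.8
eef_pos: [461.5, -162.9, 61.2]
tcp_rot: [-1.57, -0.001, -1.649]
ft_force: [-1.6, -5.8, 1.6]
opening: 0.54
t5.80 pos [ 461.5 -162.9   61.2] rot [-1.570e+00 -1.000e-03 -1.649e+00] q [-0.47  0.53  2.04 -0.    0.57 -0.4 ] F [-1.6 -5.8  1.6] M [-1.    0.14 -0.07] op 0.54
5.85 [ 461.55752514 -162.96407549   61.25915717] [-1.56967108e+00 -1.00634878e-03 -1.64178313e+00] 0.5436942470862574 18.8
```

View pics/c6.png

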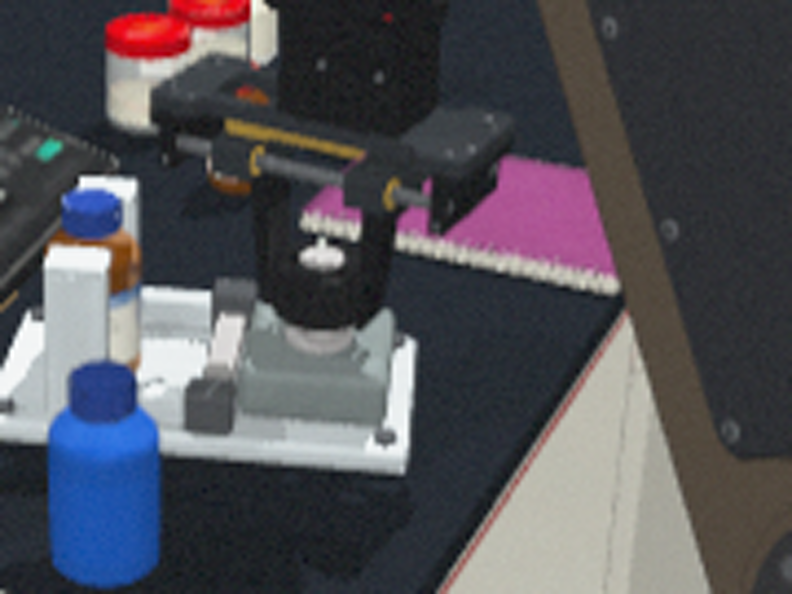

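The pointer now points away from the camera, so the knob is following the gripper. About 54° remain.

```bash
python3 -m inch '[0,0,0,0,-6,0,1,0,0,0,0,-6,0,1,0,0,0,0,-6,0,1,0,0,0,0,-6,0,1,0,0,0,0,-6,0,1,0,0,0,0,-6,0,1,0,0,0,0,-6,0,1,0,0,0,0,-6,0,1,0,0,0,0,-3,0,1,0,0,0,0,0,0,1]'; python3 go.py
python3 -m inch '[0,0,0,0,-3,0,1,0,0,0,0,-3,0,1,0,0,0,0,0,0,1]'; python3 go.py
python3 look.py 6 ; python3 -c "
from geo import *
crop(cam('side'),260,160,440,295,4.4,'pics/c7.png');crop(cam('top'),240,180,350,310,4.5,'pics/c8.png')"
```

```text
t: 6.85
eef_pos: [461.9, -162.8, 61.3]
tcp_rot: [-1.57, -0.002, -0.762]
ft_force: [2.6, -3.7, 0.5]
opening: 0.546
t6.85 pos [ 461.9 -162.8   61.3] rot [-1.57  -0.002 -0.762] q [-0.47  0.53  2.04 -0.    0.57 -1.28] F [ 2.6 -3.7  0.5] M [-0.52 -0.67  0.07] op 0.546
t: 7.15
eef_pos: [460.8, -162.0, 61.1]
tcp_rot: [-1.571, 0.001, -0.658]
ft_force: [-2.1, 1.9, 3.6]
opening: 0.542
t7.15 pos [ 460.8 -162.    61.1] rot [-1.571e+00  1.000e-03 -6.580e-01] q [-0.47  0.53  2.04  0.    0.57 -1.39] F [-2.1  1.9  3.6] M [ 0.24  0.17 -0.24] op 0.542
7.25 [ 460.83363688 -161.98063223   61.1360963 ] [-1.57087795e+00  8.52653839e-04 -6.58626385e-01] 0.5431134143293036 18.8
```

View pics/c7.png

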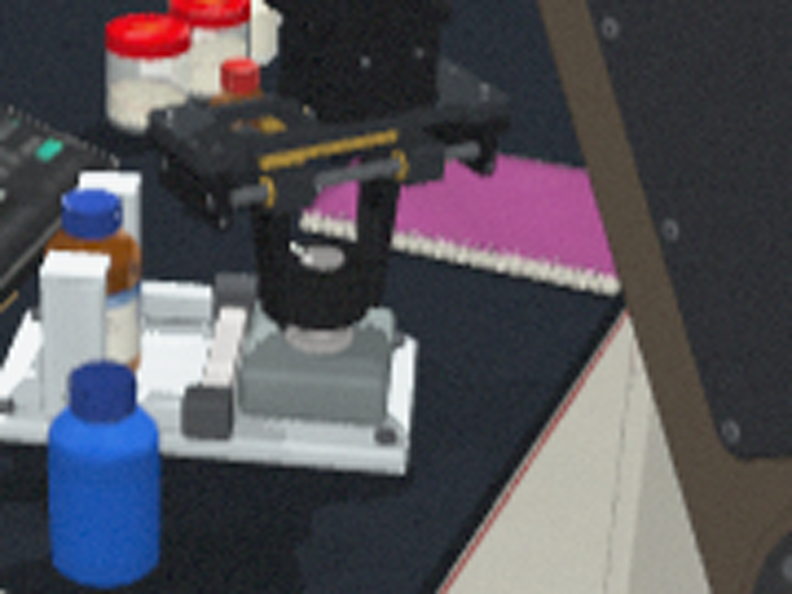

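View pics/c8.png

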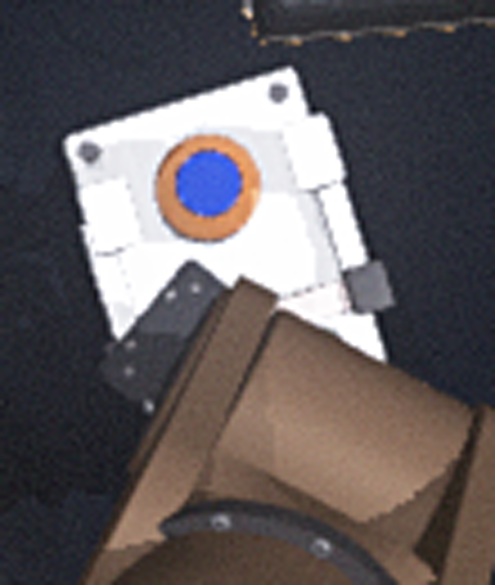

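```bash
python3 -m inch '[0,0,0,0,-4,0,1,0,0,0,0,0,0,1]'; python3 go.py
python3 -m inch '[0,0,0,0,-4,0,1,0,0,0,0,-3,0,1,0,0,0,0,0,0,1]'; python3 go.py
python3 look.py 7 ; python3 -c "
from geo import *
crop(cam('side'),260,160,440,295,4.4,'pics/c9.png')
a=cv2.imread('pics/top_6.png').astype(int);b=cv2.imread('pics/top_7.png').astype(int);print(abs(a-b)[200:260,255:275].max(),abs(a-b)[200:245,305:330].max())"
```

```text
t: 7.45
eef_pos: [460.5, -161.8, 61.0]
tcp_rot: [-1.571, 0.002, -0.587]
ft_force: [-3.7, 3.5, 4.2]
opening: 0.541
t7.45 pos [ 460.5 -161.8   61. ] rot [-1.571  0.002 -0.587] q [-0.47  0.53  2.04  0.    0.57 -1.46] F [-3.7  3.5  4.2] M [0.73 0.43 0.04] op 0.541
t: 7.75
eef_pos: [461.2, -162.3, 60.9]
tcp_rot: [-1.571, -0.0, -0.465]
ft_force: [-0.4, 0.6, -2.6]
opening: 0.544
t7.75 pos [ 461.2 -162.3   60.9] rot [-1.571 -0.    -0.465] q [-0.47  0.53  2.04 -0.    0.57 -1.58] F [-0.4  0.6 -2.6] M [ 0.19 -0.24  0.03] op 0.544
7.85 [ 461.22232718 -162.32064056   60.92728572] [-1.57107327e+00 -6.11575794e-05 -4.66033405e-01] 0.5414231661398349 18.8
191 44
```

View pics/c9.png

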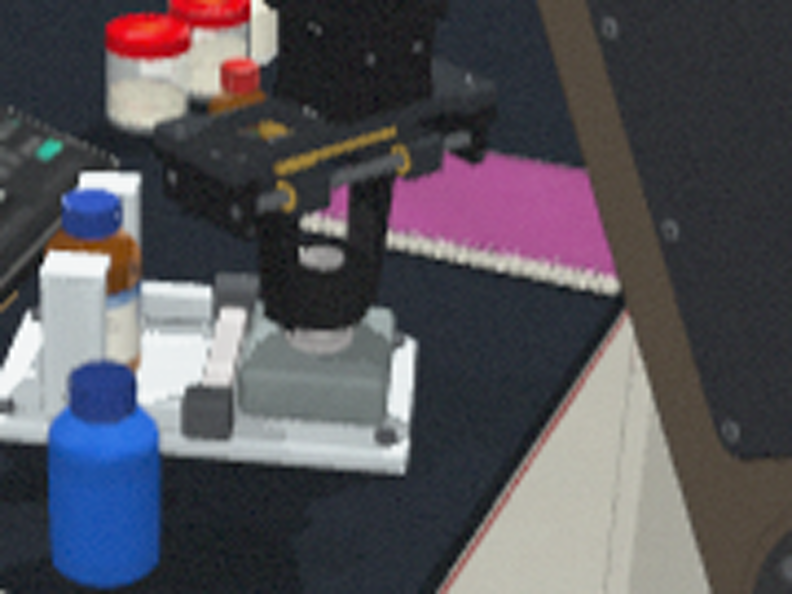

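The jaws did not move further and the fingers slipped on the knob, so the knob is at its stop. The shut-to-open jaw shift agrees. I'll release and rise.

```bash
python3 -m inch '[0,0,0,0,0,0,-1,0,0,0,0,0,0,-1,0,0,0,0,0,0,-1,0,0,0,0,0,0,-1,0,0,0,0,0,0,-1,0,-0.02,0,0,0,0,-1,0,-0.03,0,0,0,0,-1,0,-0.03,0,0,0,0,-1,0,-0.03,0,0,0,0,-1,0,0,0,0,0,0,-1]'; python3 go.py 579.5 -123.5 170 -1.255
```

```text
t: 8.85
eef_pos: [462.4, -162.9, 174.4]
tcp_rot: [-1.571, -0.006, -0.464]
ft_force: [-0.2, -0.3, -0.9]
opening: 1.001
t8.85 pos [ 462.4 -162.9  174.4] rot [-1.571 -0.006 -0.464] q [-0.47  0.35  1.93 -0.    0.85 -1.58] F [-0.2 -0.3 -0.9] M [ 0.09 -0.18 -0.  ] op 1.001
tool shift m [0.0871 0.0049 0.0876]
turn deg [-0.13 45.34  0.33] shift after turn [-0.0011  0.0044  0.1235]
```

```bash
python3 -m inch '[0,0,0,0,7.5,0,-1,0,0,0,0,7.5,0,-1,0,0,0,0,7.5,0,-1,0,0,0,0,7.5,0,-1,0,0,0,0,7.5,0,-1,0,0,0,0,7.5,0,-1,0,0,0.04,0,0,0,-1,0,0,0.04,0,0,0,-1,0,0,0.04,0,0,0,-1,0,0,0,0,0,0,-1]'; python3 go.py 579.5 -123.5 170 -1.255
python3 -m inch '[0,0,0,0,0,0,-1]'; python3 go.py 579.5 -123.5 49 -1.255
python3 look.py 8; python3 -c "
from geo import *
crop(cam('side'),230,120,420,275,4,'pics/c10.png');crop(cam('top'),240,180,350,310,4.5,'pics/c11.png')"
```

```text
t: 9.85
eef_pos: [578.1, -123.0, 169.9]
tcp_rot: [-1.57, -0.0, -1.247]
ft_force: [-0.3, 0.6, -0.2]
opening: 1.002
t9.85 pos [ 578.1 -123.   169.9] rot [-1.57  -0.    -1.247] q [-0.32  0.49  1.7   0.    0.95 -0.65] F [-0.3  0.6 -0.2] M [-0.06 -0.09  0.03] op 1.002
tool shift m [ 0.0009 -0.0001  0.0012]
turn deg [-0.04  0.45  0.01] shift after turn [ 0.0009 -0.0001  0.0012]
t: 9.95
eef_pos: [574.8, -123.8, 169.9]
tcp_rot: [-1.572, 0.001, -1.248]
ft_force: [-0.0, -0.0, 0.1]
opening: 1.0
t9.95 pos [ 574.8 -123.8  169.9] rot [-1.572e+00  1.000e-03 -1.248e+00] q [-0.32  0.49  1.7  -0.    0.95 -0.65] F [-0.  -0.   0.1] M [ 0.04 -0.09 -0.01] op 1.0
tool shift m [0.0013 0.1209 0.0048]
turn deg [ 0.09  0.4  -0.05] shift after turn [0.0012 0.1209 0.0046]
10.05 [ 574.04746103 -124.39028542  170.53020445] [-1.57197174e+00  7.09042348e-04 -1.24931314e+00] 1.0021649442111316 18.8
```

View pics/c10.png

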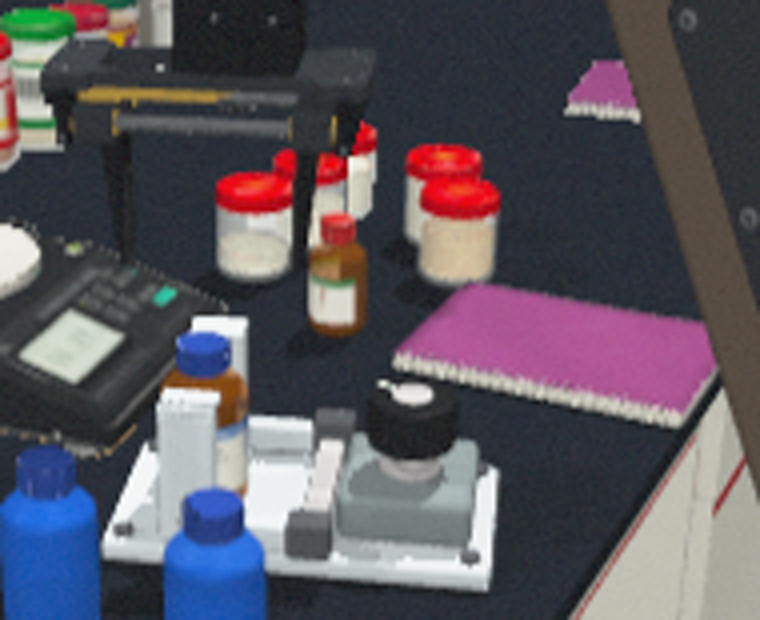

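View pics/c11.png

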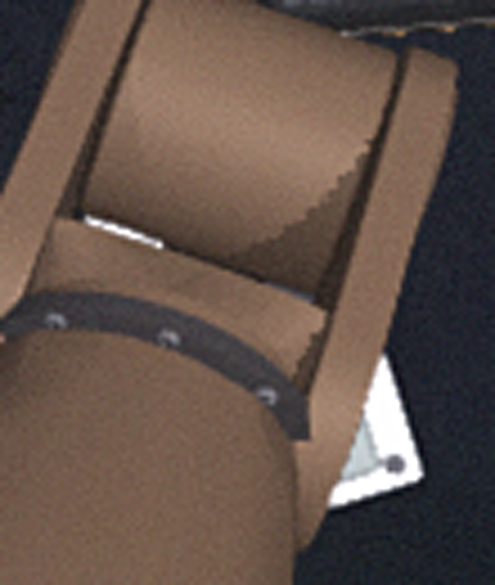

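Jaws are open and clear of the bottle; the pointer is at side crop (385,385). I'll centre and descend.

```bash
python3 -m inch '[0.001,0,0.005,0,0.4,0,-1,0,0.03,0,0,0,0,-1,0,0.03,0,0,0,0,-1,0,0,0,0,0,0,-1]'; python3 go.py 579.5 -123.5 51 -1.255
python3 look.py 9 side; python3 -c "
from geo import *
crop(cam('side'),200,150,390,305,4,'pics/c12.png')"
```

```text
t: 10.45
eef_pos: [578.3, -123.6, 108.4]
tcp_rot: [-1.575, 0.003, -1.257]
ft_force: [-0.1, -0.0, 0.4]
opening: 1.001
t10.45 pos [ 578.3 -123.6  108.4] rot [-1.575  0.003 -1.257] q [-0.32  0.57  1.75 -0.    0.83 -0.64] F [-0.1 -0.   0.4] M [-0.04 -0.11  0.03] op 1.001
tool shift m [0.0004 0.0574 0.0014]
turn deg [ 0.25 -0.12 -0.18] shift after turn [0.0003 0.0574 0.0012]
10.5 [ 579.27795106 -123.8535109   110.39112072] [-1.57305046e+00  1.57200997e-03 -1.25692482e+00] 1.001433529699217 18.8
```

View pics/c12.png

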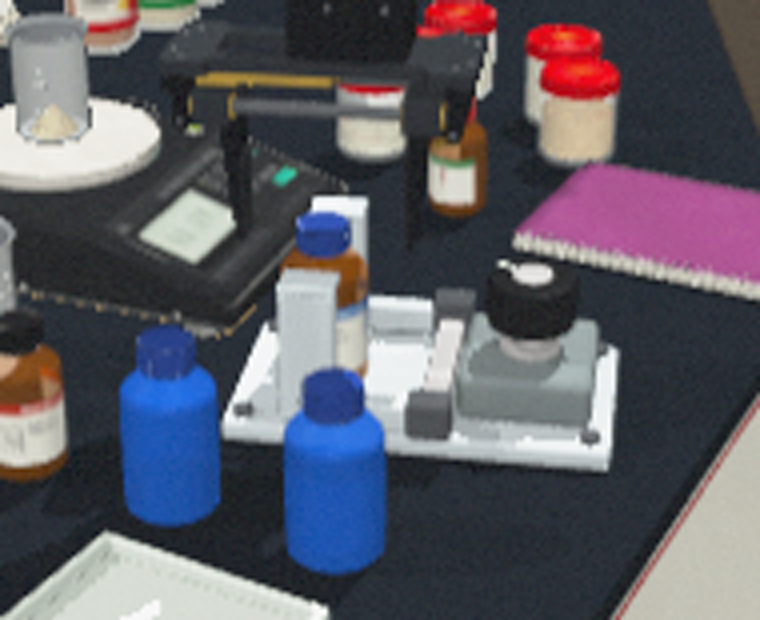

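The fingertips at (240,230) and (412,240) straddle the cap at (325,232). Continuing down and closing.

```bash
python3 -m inch '[0,0.03,0,0,0,0,-1,0,0.029,0,0,0,0,-1,0,0,0,0,0,0,-1]'; python3 go.py 579.5 -123.5 51 -1.255
python3 -m inch '[0,0,0,0,0,0,1,0,0,0,0,0,0,1,0,0,0,0,0,0,1,0,0,0,0,0,0,1,0,0,0,0,0,0,1,0,0,0,0,0,0,1,0,0,0,0,0,0,1,0,0,0,0,0,0,1]'; python3 go.py
python3 look.py 10 side; python3 -c "
from geo import *
crop(cam('side'),200,150,390,305,4,'pics/c13.png')"
```

```text
t: 10.8
eef_pos: [579.2, -123.7, 51.0]
tcp_rot: [-1.573, 0.002, -1.257]
ft_force: [0.2, 0.2, 0.1]
opening: 0.995
t10.80 pos [ 579.2 -123.7   51. ] rot [-1.573  0.002 -1.257] q [-0.32  0.65  1.78 -0.    0.71 -0.64] F [0.2 0.2 0.1] M [-0.07 -0.14 -0.02] op 0.995
tool shift m [-0.0001  0.      0.0003]
turn deg [ 0.14 -0.09 -0.1 ] shift after turn [-0.0001  0.      0.0003]
t: 11.6
eef_pos: [580.2, -123.8, 52.4]
tcp_rot: [-1.571, -0.0, -1.256]
ft_force: [-0.7, 0.4, 4.8]
opening: 0.557
t11.60 pos [ 580.2 -123.8   52.4] rot [-1.571 -0.    -1.256] q [-0.32  0.65  1.78 -0.    0.71 -0.64] F [-0.7  0.4  4.8] M [0.08 0.04 0.04] op 0.557
11.65 [ 580.22487191 -123.72834069   52.41574398] [-1.57043276e+00 -3.35050027e-04 -1.25599030e+00] 0.5531689998429933 18.8
```

View pics/c13.png

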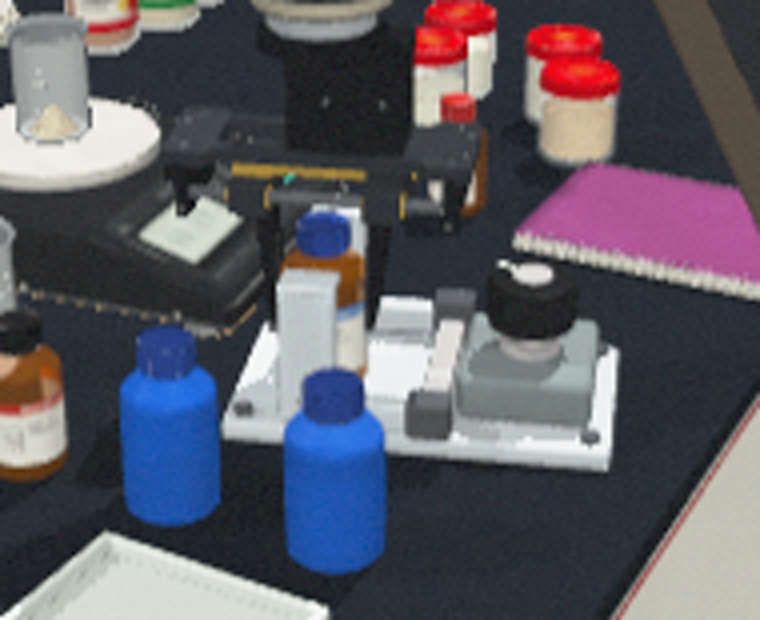

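Bottle gripped: the opening matches its 54 mm diameter. Lifting slowly at first.

```bash
python3 -m inch '[0,-0.01,0,0,0,0,1,0,-0.01,0,0,0,0,1,0,-0.015,0,0,0,0,1,0,0,0,0,0,0,1]'; python3 go.py
python3 -m inch '[0,-0.02,0,0,0,0,1,0,-0.025,0,0,0,0,1,0,-0.025,0,0,0,0,1,0,-0.025,0,0,0,0,1,0,-0.02,0,0,0,0,1,0,0,0,0,0,0,1,0,0,0,0,0,0,1]'; python3 go.py 537 157 200
python3 look.py 11 side
```

```text
t: 12.05
eef_pos: [580.9, -124.0, 89.2]
tcp_rot: [-1.568, -0.002, -1.256]
ft_force: [0.7, -0.9, -1.9]
opening: 0.558
t12.05 pos [ 580.9 -124.    89.2] rot [-1.568 -0.002 -1.256] q [-0.32  0.6   1.76 -0.    0.78 -0.64] F [ 0.7 -0.9 -1.9] M [-0.01 -0.13  0.01] op 0.558
t: 12.75
eef_pos: [579.7, -123.6, 201.4]
tcp_rot: [-1.571, 0.0, -1.256]
ft_force: [0.1, 1.0, -2.5]
opening: 0.555
t12.75 pos [ 579.7 -123.6  201.4] rot [-1.571  0.    -1.256] q [-0.32  0.46  1.66 -0.    1.03 -0.64] F [ 0.1  1.  -2.5] M [ 0.   -0.07 -0.02] op 0.555
tool shift m [-0.28    0.0014  0.0462]
12.8 [ 579.53615582 -123.56193576  200.87632879] [-1.57206581e+00  8.13351930e-04 -1.25608885e+00] 0.5568563271686668 18.8
```

View pics/side_11.png

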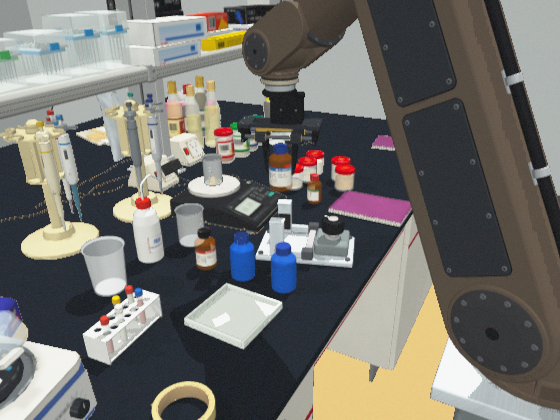

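The bottle is out and upright in the fingers at (279,168), and the jaws are still open. Now carrying it to the tray.

```bash
python3 -m inch '[-0.015,0,0.002,0,0,0,1,-0.025,0,0.004,0,0,0,1,-0.035,0,0.006,0,0,0,1,-0.035,0,0.006,0,0,0,1,-0.035,0,0.006,0,0,0,1,-0.035,0,0.006,0,0,0,1,-0.035,0,0.006,0,0,0,1,-0.03,0,0.005,0,0,0,1,-0.02,0,0.003,0,0,0,1,-0.015,0,0.002,0,0,0,1]'; 
python3 -m inch '[0,0,0,0,0,0,1,0,0,0,0,0,0,1,0,0,0,0,0,0,1]'; python3 go.py 537 157 46
python3 look.py 12
```

```text
t: 13.8
eef_pos: [535.9, 158.8, 201.2]
tcp_rot: [-1.572, 0.0, -1.255]
ft_force: [0.3, -0.2, -1.6]
opening: 0.56
t: 14.1
eef_pos: [537.1, 156.2, 201.9]
tcp_rot: [-1.571, -0.0, -1.257]
ft_force: [0.5, -0.1, -0.6]
opening: 0.557
t14.10 pos [537.1 156.2 201.9] rot [-1.571 -0.    -1.257] q [ 0.16  0.41  1.74 -0.    0.99 -0.15] F [ 0.5 -0.1 -0.6] M [ 0.   -0.19 -0.  ] op 0.557
tool shift m [-0.0009  0.1559  0.0002]
14.2 [537.2477475  156.02122024 201.97298946] [-1.57100508e+00 -1.37522594e-04 -1.25713481e+00] 0.555171319507175 18.8
```

View pics/side_12.png

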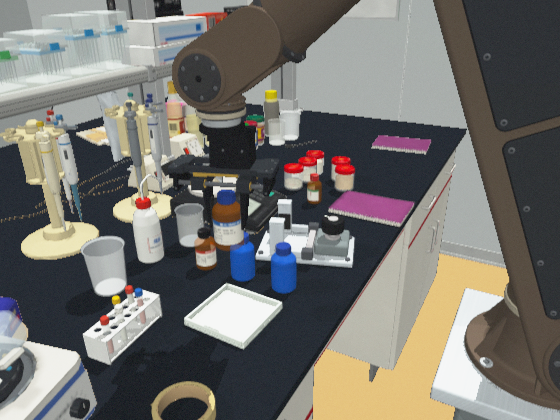

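```bash
python3 -m inch '[0,0.02,0,0,0,0,1,0,0.03,0,0,0,0,1,0,0.03,0,0,0,0,1,0,0.03,0,0,0,0,1,0,0.02,0,0,0,0,1,0,0.01,0,0,0,0,1,0,0,0,0,0,0,1,0,0,0,0,0,0,1]'; python3 go.py 537 157 43.4
python3 look.py 13;python3 -c "
from geo import *
crop(cam('side'),150,190,340,345,4,'pics/c14.png')"
```

```text
t: 15.0
eef_pos: [537.6, 156.6, 62.8]
tcp_rot: [-1.57, -0.0, -1.256]
ft_force: [-0.5, -0.1, -0.9]
opening: 0.563
t15.00 pos [537.6 156.6  62.8] rot [-1.57  -0.    -1.256] q [ 0.17  0.6   1.86 -0.    0.68 -0.15] F [-0.5 -0.1 -0.9] M [ 0.02 -0.13 -0.07] op 0.563
tool shift m [-0.0005  0.0194 -0.0005]
15.1 [537.72427023 156.78130823  63.23854533] [-1.56894438e+00 -3.56517247e-04 -1.25617474e+00] 0.5579694800457924 18.8
```

View pics/c14.png

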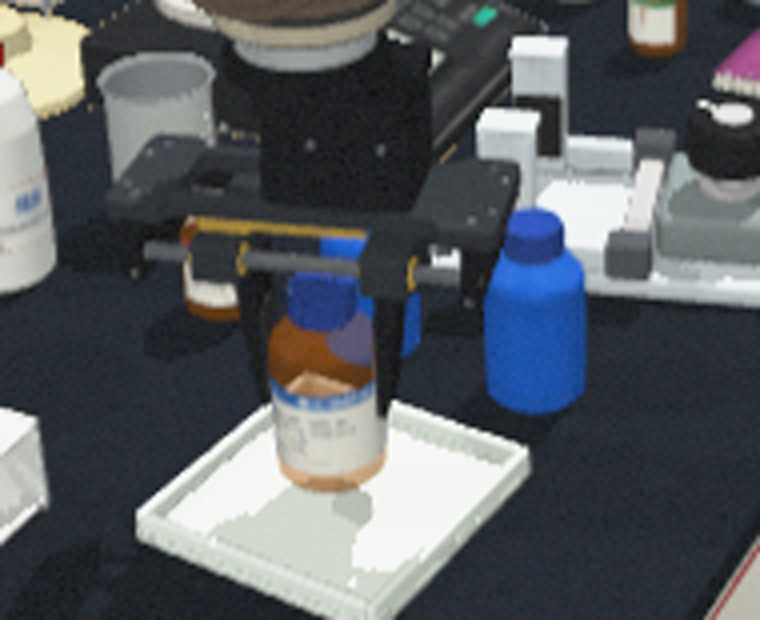

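The bottle hangs upright, about 20 mm above the middle of the tray, with its foot at crop (335,485). Lowering to contact.

```bash
python3 -m inch '[0,0.008,0,0,0,0,1,0,0.006,0,0,0,0,1,0,0.003,0,0,0,0,1,0,0,0,0,0,0,1]'; python3 go.py
python3 -m inch '[0,0.002,0,0,0,0,1,0,0,0,0,0,0,1]'; python3 go.py
```

```text
t: 15.5
eef_pos: [536.9, 156.7, 44.5]
tcp_rot: [-1.572, 0.0, -1.256]
ft_force: [0.2, -0.2, -2.3]
opening: 0.555
t15.50 pos [536.9 156.7  44.5] rot [-1.572  0.    -1.256] q [ 0.17  0.63  1.87 -0.    0.64 -0.15] F [ 0.2 -0.2 -2.3] M [-0.02 -0.15  0.  ] op 0.555
t: 15.7
eef_pos: [537.2, 156.8, 43.4]
tcp_rot: [-1.57, -0.0, -1.256]
ft_force: [-0.5, -0.2, 2.8]
opening: 0.558
t15.70 pos [537.2 156.8  43.4] rot [-1.57  -0.    -1.256] q [ 0.17  0.63  1.87 -0.    0.64 -0.15] F [-0.5 -0.2  2.8] M [-0.01  0.11  0.03] op 0.558
```

Contact: Fz went from -2.3 to +2.8 N. Releasing and rising.

```bash
python3 -m inch '[0,0,0,0,0,0,1,0,0,0,0,0,0,-1,0,0,0,0,0,0,-1,0,0,0,0,0,0,-1,0,0,0,0,0,0,-1,0,0,0,0,0,0,-1,0,0,0,0,0,0,-1]'; python3 go.py; python3 look.py 14 side
python3 -c "
from geo import *
crop(cam('side'),150,190,340,345,4,'pics/c15.png')"
```

```text
t: 16.4
eef_pos: [537.1, 156.8, 43.1]
tcp_rot: [-1.571, -0.0, -1.256]
ft_force: [0.5, -0.3, -0.7]
opening: 0.98
t16.40 pos [537.1 156.8  43.1] rot [-1.571 -0.    -1.256] q [ 0.17  0.63  1.87 -0.    0.64 -0.15] F [ 0.5 -0.3 -0.7] M [ 0.   -0.17  0.  ] op 0.98
16.45 [537.09281148 156.77178491  43.07435417] [-1.57085019e+00 -7.30601975e-05 -1.25605133e+00] 0.9895847414416878 18.8
```

View pics/c15.png

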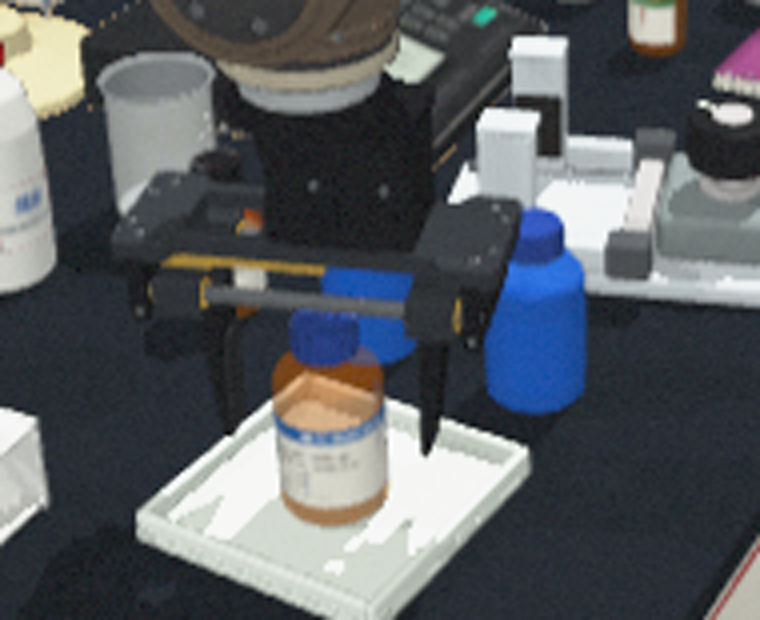

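The bottle stands upright in the tray at crop (333,430), with the fingers clear of it. Rising straight up, then moving aside so the top camera can see.

```bash
python3 -m inch '[0,-0.015,0,0,0,0,-1,0,-0.025,0,0,0,0,-1,0,-0.03,0,0,0,0,-1,0,-0.03,0,0,0,0,-1,0,-0.03,0,0,0,0,-1,0,-0.03,0,0,0,0,-1,0,0,0,0,0,0,-1]'; python3 -m inch '[0.03,0,-0.005,0,0,0,-1,0.035,0,-0.005,0,0,0,-1,0.035,0,-0.005,0,0,0,-1,0.035,0,-0.005,0,0,0,-1,0.035,0,-0.005,0,0,0,-1,0.035,0,-0.005,0,0,0,-1,0.035,0,-0.005,0,0,0,-1,0.035,0,-0.005,0,0,0,-1,0.035,0,-0.005,0,0,0,-1,0.03,0,0,0,0,0,-1]'; python3 -m inch '[0.035,0,0,0,0,0,-1,0.035,0,0,0,0,0,-1,0.035,0,0,0,0,0,-1,0,0,0,0,0,0,-1,0,0,0,0,0,0,-1]'; python3 go.py; python3 look.py 15
```

```text
t: 17.15
eef_pos: [538.4, 157.1, 206.8]
tcp_rot: [-1.565, -0.001, -1.256]
ft_force: [0.7, 0.2, -0.7]
opening: 0.999
t: 18.15
eef_pos: [599.2, -182.3, 202.2]
tcp_rot: [-1.572, 0.001, -1.257]
ft_force: [0.2, 1.1, 1.0]
opening: 1.003
t: 18.65
eef_pos: [631.6, -280.6, 201.7]
tcp_rot: [-1.572, 0.001, -1.257]
ft_force: [-0.5, 0.1, -0.3]
opening: 1.0
t18.65 pos [ 631.6 -280.6  201.7] rot [-1.572e+00  1.000e-03 -1.257e+00] q [-0.51  0.6   1.39  0.    1.15 -0.83] F [-0.5  0.1 -0.3] M [-0.02 -0.1  -0.  ] op 1.0
18.75 [ 631.77093679 -279.38216683  202.61064641] [-1.57143663e+00  8.09862494e-04 -1.25556904e+00] 1.0009144856600742 18.8
```

View pics/top_15.png

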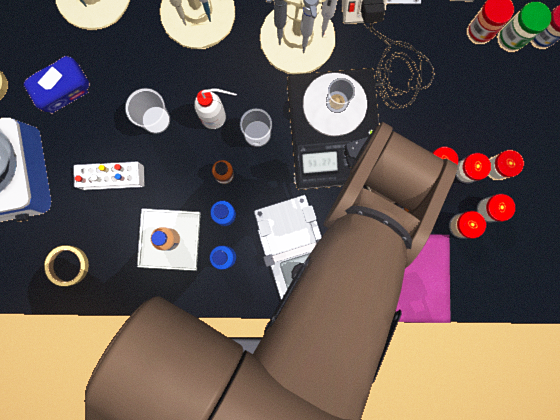

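View pics/side_15.png

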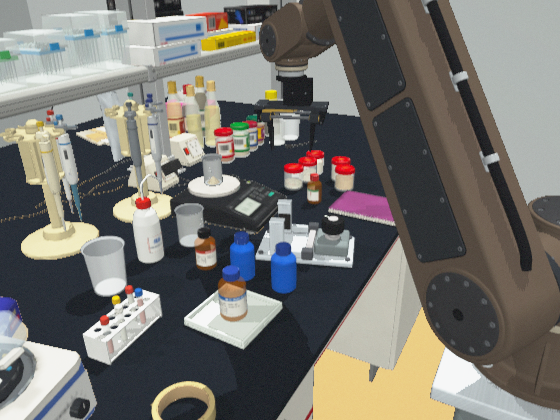

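The bottle stands upright in the middle of the tray (top (165,238), side (232,295)). The small amber bottle (223,171) and the smallest one (side (314,190)) have not moved. One last check of the jaw gap.

```bash
python3 -c "
from geo import *
crop(cam('top'),245,185,335,275,6.5,'pics/c16.png')"
```

```text
(no output)
```

View pics/c16.png

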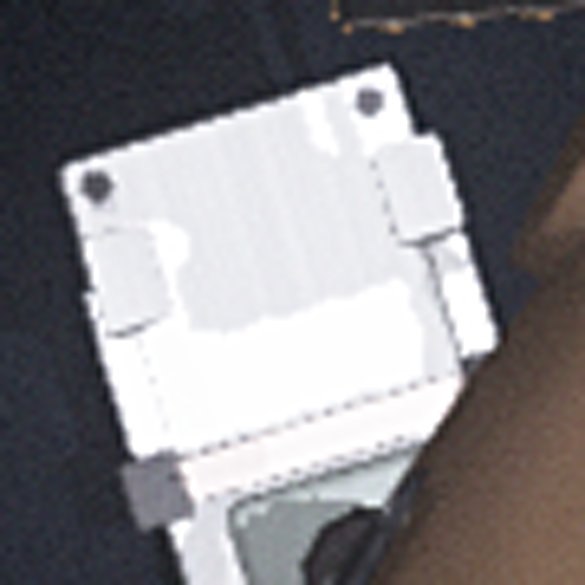

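Run:
```python
from geo import *
d=cam("top");f=lambda x,y:((x+.5)/6.5-.5+245,(y+.5)/6.5-.5+185)
n=np.array([-np.sin(.316),np.cos(.316)])
a=at_z(d,*f(162,272),106)[:2];b=at_z(d,*f(388,200),106)[:2];print((a-b)@n)
from cell import env; env.job_done()
```

```text
80.88692960422304
the job is handed in; nothing more can be done
```

The job is done and handed in at about 19 s of the 59 s allowed; no verdict was reported.

- **Vise:** I gripped the knob, broke it loose with a short 12° anticlockwise twist, and turned it on in the same grasp. No regrasp was needed. The jaws stopped moving after about 2.65 rad and the fingers then slipped on the knob, so I took that as the stop. The last top view gives a gap of 81 mm between the jaw lips, against 80 mm fully open.
- **Bottle:** I gripped it along the vise's x axis, lifted it clear and lowered it into the tray until the wrist force showed contact. The last side and top pictures show it upright near the middle of the tray.
- **Surroundings:** Neither of the other amber bottles had moved in the last pictures, nor had the two blue look-alikes. The gripper was open and clear of everything, and the jaws were left open. The arm hid the smallest bottle in the last top view, so I checked it only from the side.

None of the final checks failed. The largest wrist force I read was about 12 N, while closing on the knob slightly off centre; I then corrected the position by 1.5 mm.

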